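Square and centre a die on the press plate by tapping its two flats

ROBOT

A 6-joint arm with a two-finger parallel gripper is mounted at the origin on the work surface. World frame = base frame: x ahead of the robot, y to its left, z up, the work surface at z = 0. Lengths are in m, angles in rad, forces in N, time in s.
With the tool pointing down it reaches from about 0.35 to 1 m from the base axis. Payload 7.1 kg.
Tool frame: the origin (TCP) lies on the centre line of the jaws, within the pads' length; the fingertips stand 25 mm ahead of it and the grasp point (between the pads) lies 6 mm ahead of it; z points along the fingers, y is the direction in which the jaws open and shut (so a half turn about z gives the same grasp; the last joint's range is limited). The gripper opens to 85 mm and grips with 20 to 120 N. Pads are 22 mm wide; open, the fingers measure 114 mm over their backs; the gripper's body (76 mm by 85 mm) begins 54 mm behind the grasp point. The pads swing forward as they close: fully open they stand 13 mm farther back than shut.
Start: joints at [1.134, 0.423, 1.63, -0, 1.089, -0.019], TCP at [0.254, 0.571, 0.256] pointing down, gripper open.
Joint ranges: [-3, 3], [-0.9, 2.11], [0.09, 2.58], [-1.31, 4.45], [0.11, 2.69], [-2.54, 2.54]. Speed limits (rad/s): [2.39, 2.39, 3.01, 3.14, 3.14, 3.14].

INTERFACE

Orientations are given as a rotation vector (axis times angle).
In Python, from bench import manip gives the robot as it stands.
- The arm moves only by the shell command python3 -m creep 'ROWS' [FORCE]. ROWS is JSON, a list of rows, each a list of 5 numbers: the shift along the tool's x, y, z in cm, then the turn about the tool's z in degrees, then the finger opening in cm, from 0 to 8.54. A call has 1 to 12 rows; each row shifts and turns the pose as measured when the row begins, along the tool's axes as they then stand; what a row does not reach is not made up. A row lasts 1/12 s, in which the tool goes at most 41.7 mm and 7.16 degrees, less where a joint would pass 70% of its speed; a pose out of reach is approached as far as the arm can. A call with a gripper value outside its range is refused whole. The fingers move at their own pace and stop on an object; FORCE is the grip in N (left out, the last holds). Time passes only in rows, so rows that do not move let the fingers close. It gives the time, the measured TCP pose, the force and the opening at its end, in the units of the state.
- manip.read_state(): the state, without advancing time (a new reading comes with each control period).
- manip.capture(name): name is "side" or "top" or "wrist"; returns the picture (420x560x3 uint8, red, green, blue); there is no depth.
- manip.get_calibration(name): a dict with "vertical_fov" (degrees; the focal length in pixels is half the picture's height over the tangent of half this angle, whatever the lens; pixels are square), "cx", "cy" (the principal point, pixels), "distortion" ([k1, k2, p1, p2, k3] as OpenCV has them; the pictures are not rectified), "R" (3x3) and "t" (3): a world point X has camera coordinates R X + t. Camera axes: x right, y down, z forward; pixel columns grow to the right and rows downward; lengths in m; the calibration is good to about 2 mm. A picture is of the moment at which its call begins: read the wrist's pose just before it. get_calibration takes no time and is no camera call; for the wrist camera it gives the pose at the moment of the call.
- manip.finish_job(): hands the job in, once; it reports no verdict.
Trained networks look in the newest picture that a camera, given by its name, has taken for a name from the list of things; names that differ only in an ending like _2 or _b are one class to them, and where a whole thing is asked for, a point or a joint stands for the part that bears it (a point fixed in the world has none). Each returns a list of dicts, best first, with "confidence" (0 to 1); they miss things now and then, are a little off and sometimes report something else, mostly with a low value. They report only what shows in the picture. A call takes as long as a camera call. They do not tell look-alikes from the thing itself.
- manip.find_in(target, camera): "rect" ([left, top, right, bottom] in pixels, round what is visible of it).
- manip.masks_of(target, camera): "region" (420x560 bool, what is visible of it) and "rect" ([left, top, right, bottom] in pixels, round what is visible of it).
- manip.spot_point(target, camera): "position" ([column, row] in pixels: a listed point, or the origin of a listed thing).
The state is a dict: "time": time; "joints": joint angles; "joint_vel": joint speeds; "joint_efforts": joint torques, N m; "position": TCP position; "tcp_rot": TCP orientation; "wrist_force": force on the tool from outside, world axes, zero at the start; "moment": the same for the moment, N m; "grip_width": finger opening in m.
Only numpy, scipy, OpenCV 4.12 (cv2) and the standard library are available. Lean on these libraries where they do the work, as an engineer would, in place of code of your own. Each camera call takes 0.05 s, during which the arm holds its last target. There are 200 camera calls.

TASK

Pull the black valve knob up to its out position to release the plate's hold-down, then, with the knob out, square up the loose grey die between its guide rails by gently nudging its two flat sides, from one side and the other as needed, until its index lines lie on the line scribed across the plate and rails. Then push the knob fully back in to hold it there. Do not touch the brass forming face, lift or tip the die, or shift it while the knob is in, and leave the jar and the spare punch where they are.

Things in the scene. Friction and masses are not known exactly. Their poses are not given: they have to be found in the camera images.
- plate: Fixed aluminium base plate with a scribed grid, 184 (x) x 270 (y) mm, top face 22 mm above the table; origin at the centre of its underside. Steel guide rails along its two long edges run parallel to its y axis: 17 mm wide, tops 36 mm above the table, inner faces at x = +-75 mm. The channel between them is open at both y ends.
- mark (a point): The centre of the mark, on the plate's top face midway between the rails (22 mm above the plate's origin); axes parallel to the plate's. The mark is the black line along x through this point, repeated on the tops of both rails.
- die: Loose grey alloy die, 0.55 to 1 kg, flat between the rails. From above: a 146 mm disc with two parallel flats 96 mm apart, at its y = +-48 mm, each 106 mm long; 26 mm high. Origin: centre of underside. Its x axis runs to the two round ends, along black index lines. Too wide to grasp; slides and turns between the rails (oiled). Starts turned 24-32 deg anticlockwise, within 6 mm of mark.
- forming_face: Polished brass forming face fixed on the middle of the die's top: round, 52 mm diameter, 9 mm high, top 35 mm above the die's underside. Origin at the centre of its underside. Not to be touched.
- valve: Fixed grey valve block, 56 x 60 x 45 mm on a 100 (x) x 45 mm foot, standing left or right of the plate; origin at the centre of its underside on the table. The knob is on its top.
- knob (a joint): Travel of the black pull-knob, straight up: 0 = fully in, 0.018 m = fully out at its stop. A sprung detent holds it at both ends; it snaps over past half travel and takes about 7 N either way, so it can be pulled with a light pinch and pushed with a press on the top.
- knob_top (a point): Centre of the knob's flat top; moves with the knob. The knob is round, 29 mm diameter, gripped on its 13 mm high side wall 3 to 16 mm below this point; its underside is 22 mm below it, 12 mm above the block when in. With the knob in, this point is 79 mm above the table.
- jar: Bystander: small glass jar with metal lid, 60 mm diameter, 75 mm high, standing beyond the blocks. Origin at the centre of its underside. Leave in place.
- spare_punch: Bystander: stepped steel punch, 52 mm diameter foot, 55 mm high, standing beyond the blocks. Origin at the centre of its underside. Leave in place.
- gauge_block: Bystander: fixed grey block like the valve's, with a 44 mm round white-dialled gauge on top and no knob, 67 mm high, on the other side of the plate. Origin at the centre of its underside.
There are look-alikes about, which are no part of the job. Leave any turquoise look-alike of the die alone.

How it is judged:
On the way, in this order (a step that is already met when the one before it is completed fails the run):
1. the knob is pulled out to its detent (value of joint knob above 0.0145 m), for 0.2 s.
2. with the knob still out, the die is squared and centred on the mark and at rest (value of joint knob above 0.0145 m and y of die in the frame of mark between -0.004 and 0.004 m and angle between the x axis of die and the x axis of mark, either way round below 0.06 rad and angle between die's own z axis and vertical below 0.05 rad and horizontal distance between die and mark below 0.008 m and z of die in the frame of mark between -0.003 and 0.003 m and linear speed of die below 0.01 m/s), for 0.3 s.
3. the knob is pushed fully back in with the die still on the mark (value of joint knob below 0.003 m and y of die in the frame of mark between -0.004 and 0.004 m and angle between the x axis of die and the x axis of mark, either way round below 0.06 rad and angle between die's own z axis and vertical below 0.05 rad and horizontal distance between die and mark below 0.008 m and z of die in the frame of mark between -0.003 and 0.003 m and linear speed of die below 0.01 m/s), for 0.2 s.
At the end, for the whole second after the job is handed in: The knob is fully in (below 3 mm) and the die lies at rest flat on the plate between the rails, its origin within 4 mm of the mark along the rails (8 mm overall) and its length within 0.06 rad (3.4 degrees) of the scribed line; jar and spare punch within 20 mm of where they stood (all of step 3 and distance of each of jar, spare_punch from where it was at the start of the episode below 0.02 m); the robot touches nothing.
It fails at once if the brass forming face is touched by the robot (over 0.5 N) (contact force between any of the fingers, the arm and forming_face above 0.5 N).
It fails at once if the die is lifted more than 8 mm or tipped more than 0.15 rad (angle between die's own z axis and vertical above 0.15 rad or z of die in the frame of mark above 0.008 m).
It fails at once if the die is knocked: faster than 0.35 m/s (linear speed of die above 0.35 m/s).
It fails at once if the hold-down is on (knob less than 8 mm out) while the die has been shifted over 4 mm and is not on the mark (value of joint knob below 0.008 m and distance of die from where it was at the start of the episode above 0.004 m and not (y of die in the frame of mark between -0.006 and 0.006 m and angle between the x axis of die and the x axis of mark, either way round below 0.08 rad)).
It fails at once if the jar or the spare punch is moved more than 20 mm (distance of any of jar, spare_punch from where it was at the start of the episode above 0.02 m).
It also fails if it takes over 72 s, if anything falls off the work surface, if the arm or the gripper's body presses on something with over 40 N, if the wrist force passes 120 N, or if a joint passes its speed limit or range.

## Working session

There is one attempt and no reset: what is moved stays moved. The work goes in short steps, Python scripts to look and compute and a shell command to move; the robot and the scene stay as the last step left them, time stands still between calls to the robot, and variables do not carry over. Pictures are saved under pics/ and viewed, about 8 in all and at most 12, crops included, and the job is handed in when it is done.

```bash
mkdir -p pics; ls; python3 - <<'E'
from bench import manip
import cv2,numpy as np
print(manip.read_state())
for c in ("side","top"):
    im=manip.capture(c); cv2.imwrite(f"pics/{c}0.png",im[:,:,::-1])
    k=manip.get_calibration(c); print(c,k)
    for t in ("plate","mark","die","forming_face","valve","knob_top","jar","spare_punch","gauge_block"):
        try: print(t,[(np.round(d["position"],1).tolist(),round(d["confidence"],2)) for d in manip.spot_point(t,c)])
        except Exception as e: print(t,e)
a=cv2.imread("pics/top0.png");b=cv2.imread("pics/side0.png")
cv2.imwrite("pics/both.png",a)
E
```

```text
pics
{'time': 0.0, 'joints': array([ 1.13401111e+00,  4.23848792e-01,  1.63068246e+00, -6.41159667e-07,
        1.08857007e+00, -1.89771459e-02]), 'joint_vel': array([ 0.00054184, -0.00019892, -0.00032796, -0.00039339,  0.00060484,
        0.00024867]), 'joint_efforts': array([-5.75808099e-05, -5.57384098e+01, -2.81740469e+01, -3.37169695e-05,
        7.32389613e-03, -1.54056181e-05]), 'position': array([0.25335261, 0.5708047 , 0.25554364]), 'tcp_rot': array([-6.51457068e-01, -3.07295702e+00,  2.30849440e-03]), 'wrist_force': array([0.75270008, 0.45551588, 0.92989198]), 'moment': array([ 0.03685379,  0.01619303, -0.01431742]), 'grip_width': 0.08490050550302347}
side {'vertical_fov': 42.1516798670988, 'cx': 287.3165915843434, 'cy': 207.55925071236135, 'distortion': array([0.06419326, 0.        , 0.        , 0.        , 0.        ]), 'R': array([[ 0.92172855, -0.3876191 ,  0.01295843],
       [-0.17925136, -0.45539953, -0.87205517],
       [ 0.3439265 ,  0.80147533, -0.48923599]]), 't': array([-0.59697542,  0.1948815 ,  0.95348959])}
plate [([229.7, 243.4], 0.88)]
mark [([228.2, 242.2]
[... 312 characters left out ...]
 283.9609317740954, 'cy': 212.09951611658207, 'distortion': array([0.01129004, 0.        , 0.        , 0.        , 0.        ]), 'R': array([[ 0.02513356, -0.99949687, -0.01934738],
       [-0.99729335, -0.02373108, -0.06959024],
       [ 0.06909609,  0.02104406, -0.99738803]]), 't': array([-0.00439148,  0.64458278,  1.18249469])}
plate []
mark [([187.8, 202.8], 0.74)]
die [([273.2, 257.1], 0.8), ([364.6, 152.0], 0.62)]
forming_face [([275.8, 255.6], 0.54), ([367.2, 150.8], 0.52), ([174.4, 269.0], 0.52)]
valve [([174.4, 266.2], 0.65)]
knob_top [([166.7, 264.5], 0.67)]
jar [([392.3, 206.5], 0.6)]
spare_punch [([187.4, 205.1], 0.59)]
gauge_block [([384.5, 254.7], 0.86), ([391.8, 206.3], 0.16)]
```

View pics/top0.png

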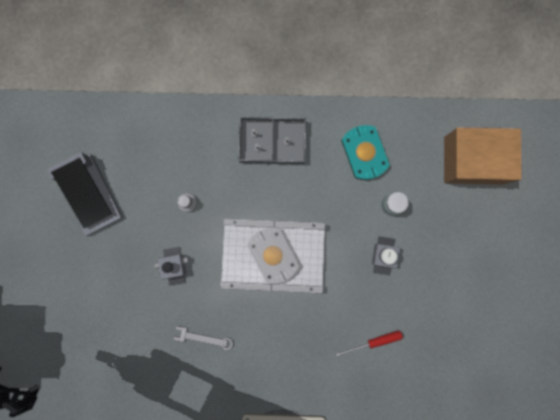

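View pics/side0.png

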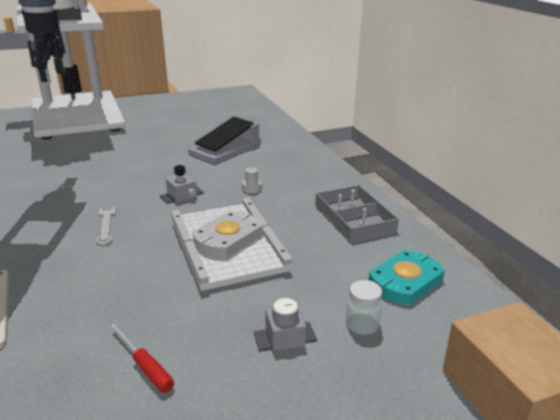

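The top view shows the plate at (273,256) with its rails horizontal in the image. The die is turned on it, the valve with its black knob is at (170,266), and the gauge is at (387,256). The turquoise look-alike is at (366,152). The side view agrees with this.

```bash
cat > h.py <<'E'
from bench import manip
import cv2,numpy as np
from scipy.spatial.transform import Rotation as Ro
def K(c):
    f=210/np.tan(np.radians(c["vertical_fov"])/2)
    return np.array([[f,0,c["cx"]],[0,f,c["cy"]],[0,0,1.]])
def ray(px,c):
    u=cv2.undistortPoints(np.array(px,float).reshape(-1,1,2),K(c),c["distortion"]).reshape(-1,2)
    d=np.c_[u,np.ones(len(u))]@c["R"]; return -c["R"].T@c["t"],d
def at(px,c,z):
    o,d=ray(px,c); return o+d*((z-o[2])/d[:,2])[:,None]
def proj(X,c):
    return cv2.projectPoints(np.array(X,float).reshape(-1,1,3),cv2.Rodrigues(c["R"])[0],c["t"],K(c),c["distortion"])[0].reshape(-1,2)
def go(target,yaw=None):
    """tool-frame shift cm & turn deg to reach world target; yaw = world direction (deg) of tool y axis, mod 180"""
    s=manip.read_state(); R=Ro.from_rotvec(s["tcp_rot"]).as_matrix()
    d=R.T@(np.array(target)-s["position"])*100
    yy=np.degrees(np.arctan2(R[1,1],R[0,1])); t=0
    if yaw is not None: t=-((yaw-yy+90)%180-90)
    return np.round(d,2),round(t,1),round(yy,1)
def st():
    s=manip.read_state(); R=Ro.from_rotvec(s["tcp_rot"]).as_matrix()
    print("t",round(s["time"],2),"p",np.round(s["position"],4),"z",np.round(R[:,2],3),"x",np.round(R[:,0],3),"y",np.round(R[:,1],3),"F",np.round(s["wrist_force"],1),"w",round(s["grip_width"],4),"j",np.round(s["joints"],2))
def wrist(name):
    c=manip.get_calibration("wrist"); im=manip.capture("wrist")
    cv2.imwrite(f"pics/{name}.png",im[:,:,::-1]); return im,c
E
python3 - <<'E'
from h import *
st()
T=manip.get_calibration("top");S=manip.get_calibration("side")
print("knob",at([166.7,264.5],T,.079),at([176.6,166],S,.079))
print("die/ff",at([275.8,255.6],T,.05),at([[227.1,226.8]],S,.05))
print("plate corners rail tops",at([[223,220],[326,223],[221,289],[324,292]],T,.036))
print("jar",at([398,203],T,.075),"punch",at([186,203],T,.05),"gauge",at([389,256],T,.067))
print("valve",at([174.4,266.2],T,0),at([182.3,193.7],S,0))
c=manip.get_calibration("wrist");print(c)
E
```

```text
t 1.0 p [0.2535 0.5712 0.2563] z [-0.  0. -1.] x [-0.914  0.406  0.   ] y [0.406 0.914 0.   ] F [-0.1 -0.5 -0. ] w 0.0854 j [ 1.13  0.42  1.63  0.    1.09 -0.02]
knob [[0.4995574  0.30580829 0.079     ]] [[0.48413887 0.30784578 0.079     ]]
die/ff [[0.52838821 0.02922031 0.05      ]] [[0.52597992 0.03688133 0.05      ]]
plate corners rail tops [[ 0.61864241  0.17267648  0.036     ]
 [ 0.61729129 -0.10089272  0.036     ]
 [ 0.43689264  0.17160456  0.036     ]
 [ 0.43641887 -0.09899618  0.036     ]]
jar [[ 0.67112457 -0.28086326  0.075     ]] punch [[0.66049669 0.26985321 0.05      ]] gauge [[ 0.53534391 -0.26085841  0.067     ]]
valve [[0.49123619 0.3066144  0.        ]] [[0.49218046 0.31063252 0.        ]]
{'vertical_fov': 65.82627165444444, 'cx': 282.7194623674156, 'cy': 212.34405731159575, 'distortion': array([0.01685306, 0.        , 0.        , 0.        , 0.        ]), 'R': array([[ 4.05602306e-01,  9.14049610e-01, -2.82948514e-04],
       [ 8.71627803e-01, -3.86684716e-01,  3.01230648e-01],
       [ 2.75230345e-01, -1.22426471e-01, -9.53551266e-01]]), 't': array([-0.62428175, -0.03960307,  0.37949879])}
```

```bash
python3 -m creep '[[-3.7,-1.6,0.6,0,8.5],[-3.7,-1.6,0.6,0,8.5],[-3.7,-1.6,0.6,0,8.5],[-3.7,-1.6,0.6,0,8.5],[-3.7,-1.6,0.6,0,8.5],[-3.7,-1.6,0.6,0,8.5],[-3.7,-1.6,0.6,0,8.5],[-3.7,-1.6,0.6,0,8.5],[-3,-1.6,0.6,0,8.5],[0,0,0,7.1,8.5],[0,0,0,7.1,8.5],[0,0,0,7.1,8.5]]' 30
python3 -m creep '[[0,0,0,7.1,8.5],[0,0,0,7.1,8.5],[0,0,0,7.1,8.5],[0,0,0,7.1,8.5],[0,0,0,7.1,8.5],[0,0,0,7.1,8.5],[0,0,0,3,8.5],[0,0,0,0,8.5]]'
python3 - <<'E'
from h import *
st(); im,c=wrist("w1")
for n in("knob_top","valve","mark","die","forming_face"):
    d=manip.spot_point(n,"wrist"); print(n,[(np.round(x["position"],1),round(x["confidence"],2)) for x in d])
    if n=="knob_top" and d: print(at(d[0]["position"],c,.079), go([*at(d[0]["position"],c,.079)[0][:2],.12],0))
E
```

```text
time: 2.0
position: [0.5035, 0.3, 0.201]
tcp_rot: [1.203, 2.901, 0.013]
wrist_force: [-0.5, 0.4, 0.2]
grip_width: 0.0858
time: 2.67
position: [0.5048, 0.2985, 0.201]
tcp_rot: [-2.248, -2.193, -0.013]
wrist_force: [0.7, 0.2, 0.6]
grip_width: 0.0851
t 2.67 p [0.5048 0.2985 0.201 ] z [ 0.005  0.007 -1.   ] x [0.025 1.    0.007] y [ 1.    -0.025  0.005] F [0.7 0.2 0.6] w 0.0851 j [0.51 0.43 1.76 0.   0.94 0.53]
knob_top [(array([263.2, 200.8]), 0.75)]
[[0.49091703 0.30966968 0.079     ]] (array([ 1.03, -1.45,  8.1 ]), np.float64(-1.2), np.float64(-1.2))
valve [(array([269. , 180.3]), 0.68)]
mark []
die []
forming_face []
```

View pics/w1.png

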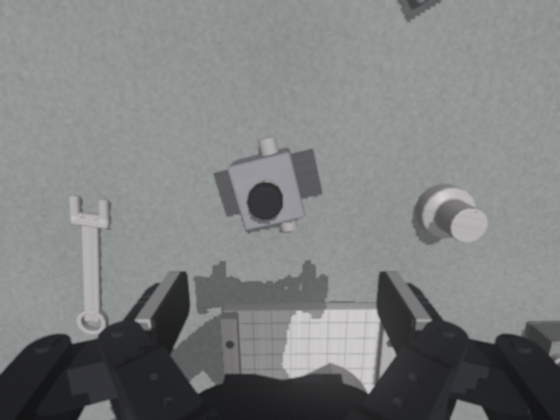

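The knob top is centred at (265,201) in the wrist view, clear all round. I'll descend on it next.

```bash
python3 -m creep '[[0.5,-0.75,1.5,-1.2,8.5],[0.55,-0.7,2,0,8.5],[0,0,2.5,0,8.5],[0,0,2.5,0,8.5],[0,0,2,0,6],[0,0,1.6,0,5],[0,0,0,0,3.8]]' 30
python3 - <<'E'
from h import *
st(); im,c=wrist("w2")
d=manip.spot_point("knob_top","wrist"); print([(x["position"],x["confidence"],at(x["position"],c,.079)) for x in d], go([.491,.3097,.078],0))
E
```

```text
time: 3.55
position: [0.4933, 0.3123, 0.0782]
tcp_rot: [2.214, 2.228, 0.025]
wrist_force: [-1.2, -0.4, -0.1]
grip_width: 0.0511
t 3.55 p [0.4933 0.3123 0.0782] z [ 0.012  0.011 -1.   ] x [-0.006  1.     0.011] y [1.    0.006 0.012] F [-1.2 -0.4 -0.1] w 0.0511 j [0.54 0.61 1.82 0.01 0.69 0.53]
[([280.7, 314.4], 0.7, array([[0.49261031, 0.3071317 , 0.079     ]]))] (array([-0.34, -0.37,  0.27]), np.float64(0.3), np.float64(0.3))
```

View pics/w2.png

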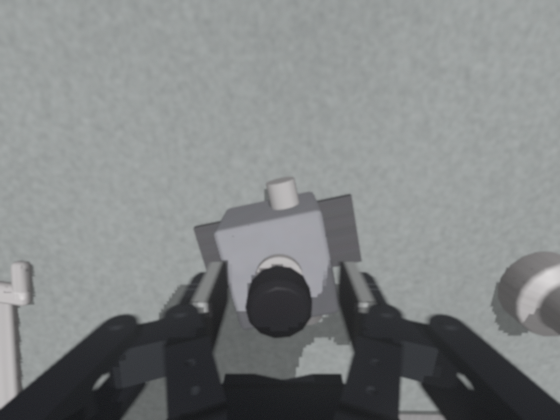

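The knob is between the jaws, centred at (280,300). I'll close and pull.

```bash
python3 -m creep '[[-0.4,0,0,0,3.8],[0,0,0,0,2],[0,0,0,0,2],[0,0,0,0,2],[0,0,0,0,2],[0,0,0,0,2]]' 30
python3 -m creep '[[0,0,-0.5,0,2],[0,0,-0.5,0,2],[0,0,-0.5,0,2],[0,0,-0.4,0,2],[0,0,-0.4,0,2],[0,0,0,0,2]]'
python3 -c "
from h import *
st()"
```

```text
time: 4.15
position: [0.4915, 0.3089, 0.0851]
tcp_rot: [-2.214, -2.224, -0.026]
wrist_force: [-1.1, 1.8, -5.2]
grip_width: 0.0275
time: 4.65
position: [0.4914, 0.3079, 0.106]
tcp_rot: [-2.214, -2.225, -0.026]
wrist_force: [-3.4, 2.2, 6.6]
grip_width: 0.0271
t 4.65 p [0.4914 0.3079 0.106 ] z [ 0.01   0.013 -1.   ] x [-0.005  1.     0.013] y [1.    0.005 0.01 ] F [-3.4  2.2  6.6] w 0.0271 j [0.54 0.56 1.83 0.01 0.74 0.52]
```

```bash
python3 -m creep '[[0,0,0,0,5],[0,0,0,0,6],[0,0,0,0,6],[0,0,-2,0,6],[0,0,-3,0,6],[0,0,-3,0,6],[0,0,-1,0,6]]'
python3 - <<'E'
from h import *
st(); im,c=wrist("w3"); 
d=manip.spot_point("knob_top","wrist"); print([(x["position"],x["confidence"]) for x in d])
for z in(.079,.097): print(at(d[0]["position"],c,z))
s=manip.capture("side");a=cv2.resize(cv2.imread("pics/side0.png")[130:230,120:260],None,fx=4,fy=4);b=cv2.resize(s[130:230,120:260,::-1],None,fx=4,fy=4)
S=manip.get_calibration("side");print([(x["position"],x["confidence"]) for x in manip.spot_point("knob_top","side")], proj([[.491,.308,.079],[.491,.308,.097]],S))
cv2.imwrite("pics/s3.png",cv2.resize(np.hstack([a,b]),(800,286)))
E
```

```text
time: 5.23
position: [0.491, 0.3054, 0.2005]
tcp_rot: [-2.214, -2.227, -0.023]
wrist_force: [0.6, 0.5, 0.5]
grip_width: 0.0598
t 5.23 p [0.491  0.3054 0.2005] z [ 0.01   0.011 -1.   ] x [-0.006  1.     0.011] y [1.    0.006 0.01 ] F [0.6 0.5 0.5] w 0.0598 j [0.53 0.42 1.79 0.01 0.92 0.52]
[([283.1, 217.6], 0.92)]
[[0.49267659 0.30322703 0.079     ]]
[[0.49245145 0.30902994 0.097     ]]
[([175.9, 160.7], 0.51)] [[179.3929808  165.5486579 ]
 [178.75293905 158.77097164]]
```

View pics/s3.png

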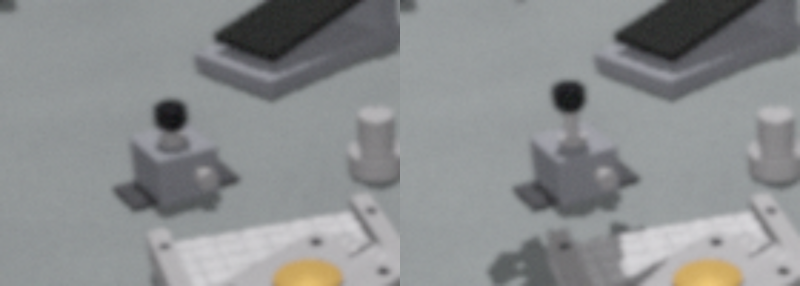

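The side crop shows the stem exposed, so the knob is out. Next I'll measure the plate and die from above.

```bash
python3 -m creep '[[-3.6,0.45,-0.6,0,3],[-3.6,0.45,-0.6,0,3],[-3.6,0.45,-0.6,0,3],[-3.6,0.45,-0.6,0,3],[-3.6,0.45,-0.6,0,3],[-3.6,0.45,-0.6,0,3],[-3.6,0.45,-0.6,0,3],[-3,0.45,-0.6,0,3],[0,0,0,-0.5,3],[0,0,0,0,3]]'
python3 - <<'E'
from h import *
st(); im,c=wrist("w4")
print(manip.get_calibration("wrist")["t"],c["t"])
for n,z in(("mark",.022),("die",.022),("forming_face",.048),("plate",0)):
    d=manip.spot_point(n,"wrist"); print(n,[(np.round(x["position"],1),round(x["confidence"],2),np.round(at(x["position"],c,z)[0],4)) for x in d])
E
```

```text
time: 6.27
position: [0.5196, 0.0096, 0.2252]
tcp_rot: [-2.186, -2.231, 0.023]
wrist_force: [-0.9, -0.1, -0.0]
grip_width: 0.0305
t 6.27 p [0.5196 0.0096 0.2252] z [-0.023  0.002 -1.   ] x [-0.02   1.     0.003] y [ 1.     0.02  -0.023] F [-0.9 -0.1 -0. ] w 0.0305 j [-0.01  0.32  1.87  0.    0.97 -0.03]
[-0.51435163 -0.03440278  0.3610313 ] [-0.51446566 -0.03439451  0.36103525]
mark []
die [(array([299.2, 161.4]), 0.93, array([0.5307, 0.0382, 0.022 ])), (array([518.3, 357.6]), 0.85, array([ 0.7935, -0.1846,  0.022 ]))]
forming_face [(array([296.3, 167.7]), 0.9, array([0.5275, 0.0362, 0.048 ])), (array([531.9, 370.1]), 0.58, array([ 0.7892, -0.1781,  0.048 ]))]
plate []
```

View pics/w4.png

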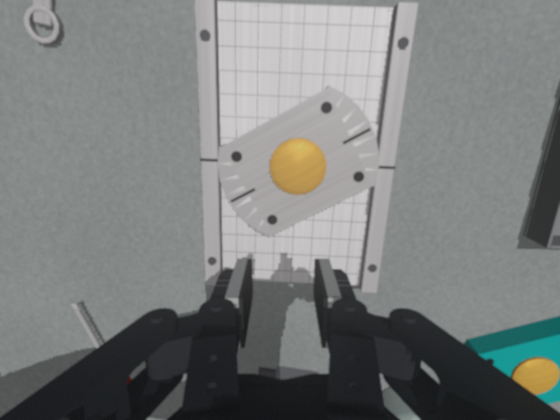

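The wrist view shows the rail marks at (208,160) and (387,167), and the die turned about 27° anticlockwise with index lines at (242,195) and (356,136). The brass face is at (298,166).

```bash
cat > die.py <<'E'
from h import *
def report(L,Rr,a,b,c):
    """pixels: rail marks L,R (z .036), index line points a (left), b (right) (z .048)"""
    l,r=at([L,Rr],c,.036); a,b=at([a,b],c,.048); m=(l+r)/2; ex=(r-l)/np.linalg.norm(r-l); ey=np.array([-ex[1],ex[0],0])
    d=(b-a)/np.linalg.norm(b-a); ang=np.degrees(np.arctan2(d@ey,d@ex))
    print("mark",np.round(m,4),"mark yaw",round(np.degrees(np.arctan2(ex[1],ex[0])),2),"die angle",round(ang,2),"mid index in mark",np.round([((a+b)/2-m)@ex,((a+b)/2-m)@ey],4))
E
python3 - <<'E'
from die import *
c=manip.get_calibration("wrist")
report([208,160],[387,167.5],[230,201],[370,129],c)
l,r=at([[217,160],[379,167]],c,.036);print("inner faces",l,r)
l,r=at([[200,160],[396,168]],c,.036);print("outer faces",l,r)
print("ends", at([[222,281],[362,286],[218,3],[394,5]],c,.022))
E
```

```text
mark [0.5291 0.0403 0.036 ] mark yaw -0.83 die angle 29.83 mid index in mark [-0.0002 -0.0005]
inner faces [0.45292403 0.0417902  0.036     ] [0.60637186 0.0393646  0.036     ]
outer faces [0.43673083 0.04132653 0.036     ] [0.62236846 0.03883899 0.036     ]
ends [[ 0.45053305 -0.09511128  0.022     ]
 [ 0.60639067 -0.09560945  0.022     ]
 [ 0.45597986  0.17464248  0.022     ]
 [ 0.60686794  0.17573814  0.022     ]]
```

```bash
python3 -m creep '[[3.2,0.4,0,-1,0],[3.2,0.4,0,0,0],[3.2,0.4,0,0,0],[3.2,0.3,2,0,0],[0,0,3,0,0],[0,0,3,0,0],[0,0,3,0,0]]' 30
python3 -c "
from h import *
st();print(go([.535,.135,.058],-0.6))"
```

```text
time: 7.1
position: [0.5327, 0.1565, 0.1191]
tcp_rot: [-2.157, -2.273, -0.003]
wrist_force: [0.3, 0.3, -0.3]
grip_width: -0.0001
t 7.1 p [0.5327 0.1565 0.1191] z [-0.005  0.007 -1.   ] x [-0.052  0.999  0.007] y [ 0.999  0.052 -0.004] F [ 0.3  0.3 -0.3] w -0.0001 j [0.26 0.52 1.87 0.01 0.76 0.2 ]
(array([-2.21,  0.15,  6.09]), np.float64(3.6), np.float64(3.0))
```

```bash
python3 -m creep '[[-0.9,0.1,2,1.8,0],[-0.9,0.1,2,1.8,0],[0,0,1.5,0,0],[0,0,0.3,0,0],[0,0,0,0,0]]'
python3 -c "
from h import *
st();print(go([.535,.135,.058],-0.6))"
```

```text
time: 7.52
position: [0.5286, 0.145, 0.0513]
tcp_rot: [-2.213, -2.21, 0.012]
wrist_force: [-0.3, -0.1, 0.3]
grip_width: -0.0003
t 7.52 p [0.5286 0.145  0.0513] z [-0.015  0.005 -1.   ] x [0.002 1.    0.005] y [ 1.    -0.002 -0.015] F [-0.3 -0.1  0.3] w -0.0003 j [0.24 0.63 1.89 0.01 0.63 0.23]
(array([-0.99,  0.63, -0.68]), np.float64(0.5), np.float64(-0.1))
```

```bash
python3 -m creep '[[0,0.6,-0.5,0.5,0],[-0.8,0,0,0,0],[-0.6,0,0,0,0],[-0.4,0,0,0,0],[-0.3,0,0,0,0],[-0.3,0,0,0,0],[-0.3,0,0,0,0],[-0.3,0,0,0,0],[-0.3,0,0,0,0],[-0.3,0,0,0,0],[-0.3,0,0,0,0]]'
python3 - <<'E'
from h import *
st(); im,c=wrist("w5")
m=manip.masks_of("die","wrist")[0]; r=cv2.minAreaRect(np.argwhere(m["region"])[:,::-1].astype(np.float32)); print(m["rect"],r)
T=manip.get_calibration("top");im=manip.capture("top")
for d in manip.masks_of("die","top"): print(d["rect"],cv2.minAreaRect(np.argwhere(d["region"])[:,::-1].astype(np.float32)))
E
```

```text
time: 8.43
position: [0.5381, 0.1047, 0.0622]
tcp_rot: [-2.225, -2.205, -0.001]
wrist_force: [-0.9, 3.4, 0.0]
grip_width: 0.0001
t 8.43 p [0.5381 0.1047 0.0622] z [-0.006  0.008 -1.   ] x [0.009 1.    0.007] y [ 1.    -0.009 -0.006] F [-0.9  3.4  0. ] w 0.0001 j [0.17 0.61 1.89 0.01 0.64 0.16]
[163.7, 268.4, 400.9, 378.5] ((282.0322265625, 323.6751708984375), (110.71504211425781, 235.00852966308594), 89.4974136352539)
[262.0, 230.0, 298.5, 284.9] ((280.9176025390625, 254.9293975830078), (55.68165588378906, 32.67271041870117), 85.60128784179688)
[341.2, 124.0, 392.1, 183.9] ((364.8191223144531, 152.568603515625), (54.06864547729492, 38.7217903137207), 69.22774505615234)
```

View pics/w5.png

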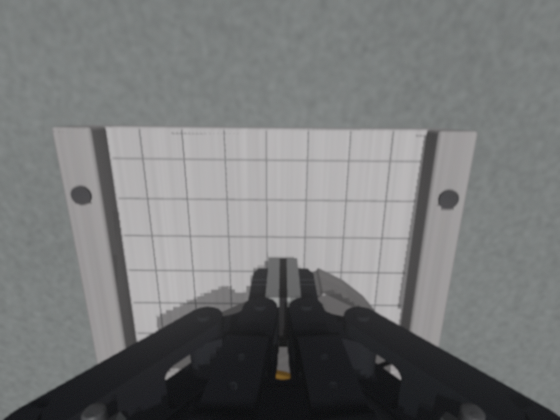

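```bash
python3 -m creep '[[1.5,0,0,0,0],[0.5,0,-3,0,0],[-1,0,-4,0,0],[-3,0,-3.5,0,0],[-3.5,0,-3,0,0],[-3.5,0,-1,0,0],[-1.5,-0.5,0,0,0],[0,0,0,0,0]]'
python3 - <<'E'
from h import *
st(); im,c=wrist("w6")
np.save("c6.npy",c,allow_pickle=True)
E
```

```text
time: 9.3
position: [0.533, 0.0001, 0.2073]
tcp_rot: [-2.218, -2.213, 0.009]
wrist_force: [0.5, 0.3, -0.2]
grip_width: -0.0
t 9.3 p [5.330e-01 1.000e-04 2.073e-01] z [-0.01   0.002 -1.   ] x [0.002 1.    0.002] y [ 1.    -0.002 -0.01 ] F [ 0.5  0.3 -0.2] w -0.0 j [-0.02  0.36  1.87  0.    0.93 -0.02]
```

View pics/w6.png

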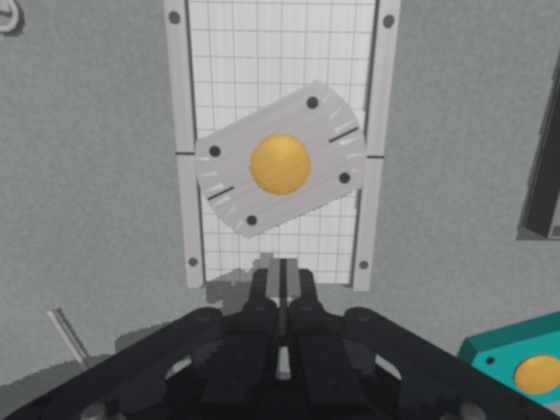

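```bash
cat >> die.py <<'E'
def dots(im,c):
    hsv=cv2.cvtColor(im,cv2.COLOR_RGB2HSV)
    br=cv2.inRange(hsv,(8,110,90),(30,255,255)); n,l,s,ce=cv2.connectedComponentsWithStats(br)
    i=min((i for i in range(1,n) if s[i,4]>500),key=lambda i:np.hypot(*(at(ce[i],c,.057)[0][:2]-[.529,.04])))
    f=at(ce[i],c,.057)[0]
    dk=cv2.inRange(im,(0,0,0),(75,75,75)); n,l,s,ce=cv2.connectedComponentsWithStats(dk)
    P=[]
    for i in range(1,n):
        if 30<s[i,4]<400 and max(s[i,2:4])<1.6*min(s[i,2:4]):
            p=at(ce[i],c,.048)[0]
            if .03<np.hypot(*(p-f)[:2])<.065: P.append(p)
    P=np.array(P)
    print("face ctr",np.round(f[:2],4),"ndots",len(P),np.round(P[:,:2]-f[:2],4).tolist())
    return f,P
def auto(name,mark=(.529,.040),myaw=-.5):
    im,c=wrist(name); f,P=dots(im,c)
    if len(P)==4:
        m=P.mean(0); q=P[:,:2]-m[:2]; best=None
        # dots form a rectangle: long pairs give die x
        e=[(np.linalg.norm(P[i]-P[j]),P[j]-P[i]) for i in range(4) for j in range(i)]
        e.sort(key=lambda t:t[0]); v=[d if d[0]>0 else -d for _,d in e[2:4]]; v=sum(v)
        print("auto die ctr rel mark",np.round(m[:2]-mark,4),"angle",round(np.degrees(np.arctan2(v[1],v[0]))-myaw,2),"edges",np.round([t[0] for t in e],4))
E
python3 - <<'E'
from die import *
c=np.load("c6.npy",allow_pickle=True).item()
report([184.5,153.5],[375,157],[208,199],[357,128],c)
dots(cv2.imread("pics/w6.png")[:,:,::-1].copy(),c)
auto("w6b")
E
```

```text
mark [0.5288 0.0383 0.036 ] mark yaw -1.08 die angle 26.52 mid index in mark [ 0.0005 -0.0065]
face ctr [0.5294 0.0339] ndots 4 [[0.0261, 0.048], [-0.0554, 0.0095], [0.0553, -0.0132], [-0.0262, -0.0518]]
face ctr [0.5291 0.0343] ndots 3 [[-0.0554, 0.0095], [0.055, -0.0132], [-0.0261, -0.0518]]
```

```bash
python3 -m creep '[[-3.5,-0.4,0,0,0],[-2,-0.2,3,0,0],[-0.8,0,3.5,0,0],[0,0,3.5,0,0],[0,0,3,0,0],[0,0,0.8,0,0],[0,0,0,0,0]]'
python3 -c "
from h import *
st();print(go([.5255,-.066,.059],-0.6))"
```

```text
time: 9.98
position: [0.529, -0.0548, 0.0619]
tcp_rot: [-2.207, -2.223, 0.005]
wrist_force: [-0.3, 0.9, 0.2]
grip_width: -0.0005
t 9.98 p [ 0.529  -0.0548  0.0619] z [-0.008  0.004 -1.   ] x [-0.007  1.     0.004] y [ 1.     0.007 -0.008] F [-0.3  0.9  0.2] w -0.0005 j [-0.13  0.6   1.93  0.    0.63 -0.14]
(array([-1.12, -0.36,  0.29]), np.float64(1.0), np.float64(0.4))
```

```bash
python3 -m creep '[[0,-0.35,0.3,0.6,0],[0.4,0,0,0,0],[0.4,0,0,0,0],[0.3,0,0,0,0],[0.3,0,0,0,0],[0.3,0,0,0,0],[0.3,-0.1,0,0,0],[0.3,-0.2,0,0,0],[0.3,-0.2,0,0,0],[0.3,-0.2,0,0,0],[0.3,-0.2,0,0,0],[0,0,0,0,0]]'
python3 -c "
from die import *
st();auto('w7')"
```

```text
time: 10.98
position: [0.52, -0.0175, 0.0654]
tcp_rot: [-2.222, -2.221, -0.005]
wrist_force: [0.7, -1.4, 0.5]
grip_width: -0.0001
t 10.98 p [ 0.52   -0.0175  0.0654] z [ 0.002  0.002 -1.   ] x [0.    1.    0.002] y [ 1.    -0.     0.002] F [ 0.7 -1.4  0.5] w -0.0001 j [-0.06  0.58  1.96  0.    0.6  -0.06]
face ctr [0.5263 0.0488] ndots 2 [[0.0534, -0.0212], [-0.0327, -0.0478]]
```

```bash
python3 -m creep '[[-1.2,0,0,0,0],[0,0,-2.5,0,0],[0,0.3,-2.5,0,0],[1.5,0.3,-1,0,0],[3.5,0.3,0,0,0],[3.5,0.4,0,0,0],[3.5,0.4,0,0,0],[3.5,0.4,0.5,0,0],[1,0.3,2,0,0],[0,0,2.5,0,0],[0,0,0.5,0,0],[0,0,0,0,0]]'
python3 -c "
from h import *
st();print(go([.5465,.135,.061],-0.8))"
```

```text
time: 12.03
position: [0.5483, 0.135, 0.0734]
tcp_rot: [-2.228, -2.213, -0.011]
wrist_force: [0.1, 0.5, 0.4]
grip_width: 0.0001
t 12.03 p [0.5483 0.135  0.0734] z [ 0.004  0.006 -1.   ] x [0.007 1.    0.006] y [ 1.    -0.007  0.004] F [0.1 0.5 0.4] w 0.0001 j [0.22 0.6  1.86 0.01 0.67 0.22]
(array([-0.01, -0.18,  1.24]), np.float64(0.4), np.float64(-0.4))
```

```bash
python3 -m creep '[[0,-0.15,1.2,0.4,0],[-0.5,0,0,0,0],[-0.5,0,0,0,0],[-0.3,0,0,0,0],[-0.3,0,0,0,0],[-0.3,0.1,0,0,0],[-0.3,0.1,0,0,0],[-0.3,0.2,0,0,0],[-0.3,0.2,0,0,0],[-0.3,0.2,0,0,0],[-0.3,0.2,0,0,0],[0,0,0,0,0]]'
python3 -c "
from h import *
st()"
python3 -m creep '[[1.5,0,0,0,0],[0.5,0,-3,0,0],[-1,0,-4,0,0],[-3,-0.4,-3.5,0,0],[-3.5,-0.4,-3,0,0],[-3.5,-0.4,0,0,0],[-1,-0.4,0,0,0],[0,0,0,0,0]]'
python3 -c "
from die import *
st();auto('w8')"
```

```text
time: 13.03
position: [0.5589, 0.0937, 0.0642]
tcp_rot: [-2.243, -2.199, -0.017]
wrist_force: [0.1, 1.2, 0.1]
grip_width: -0.0001
t 13.03 p [0.5589 0.0937 0.0642] z [ 0.008  0.008 -1.   ] x [0.02  1.    0.008] y [ 1.    -0.02   0.007] F [0.1 1.2 0.1] w -0.0001 j [0.14 0.62 1.86 0.01 0.65 0.15]
time: 13.7
position: [0.541, -0.0063, 0.1988]
tcp_rot: [2.237, 2.202, 0.01]
wrist_force: [0.4, 0.9, -0.5]
grip_width: -0.0001
t 13.7 p [ 0.541  -0.0063  0.1988] z [ 0.006  0.003 -1.   ] x [0.016 1.    0.003] y [ 1.    -0.016  0.006] F [ 0.4  0.9 -0.5] w -0.0001 j [-0.04  0.38  1.86  0.    0.9  -0.02]
face ctr [0.5276 0.0339] ndots 4 [[0.0431, 0.0342], [-0.0468, 0.0304], [0.0461, -0.0337], [-0.0438, -0.0375]]
auto die ctr rel mark [-0.0018 -0.0078] angle 2.92 edges [0.0679 0.068  0.0899 0.09   0.1127 0.1128]
```

```bash
python3 -m creep '[[-3.5,-0.6,0,0,6],[-2.2,-0.6,2,0,6],[0,0,3.5,0,6],[0,0,3.5,0,6],[0,0,3,0,6],[0,0,1,0,6],[0,0,0,0,6]]'
python3 -c "
from h import *
st();print(go([.529,-.055,.053],-0.7))"
```

```text
time: 14.33
position: [0.5319, -0.0571, 0.0618]
tcp_rot: [2.231, 2.208, 0.013]
wrist_force: [-0.3, -0.2, -0.6]
grip_width: 0.0597
t 14.33 p [ 0.5319 -0.0571  0.0618] z [ 0.008  0.004 -1.   ] x [0.01  1.    0.004] y [ 1.    -0.011  0.008] F [-0.3 -0.2 -0.6] w 0.0597 j [-0.13  0.6   1.93  0.01  0.61 -0.13]
(array([ 0.2 , -0.3 ,  0.88]), np.float64(0.1), np.float64(-0.6))
```

```bash
python3 -m creep '[[0,-0.3,0.8,0,6],[0.8,0,0,0,6],[0.7,0,0,0,6],[0.5,0,0,0,6],[0.3,0,0,0,6],[0.3,0,0,0,6],[0.3,0,0,0,6],[0.2,0,0,0,6],[0,0,0,0,6]]'
python3 -c "
from die import *
st();auto('w9');print(go([.529,-.020,.053],-0.7))"
```

```text
time: 15.08
position: [0.5325, -0.0203, 0.0587]
tcp_rot: [2.222, 2.209, 0.02]
wrist_force: [-0.5, -0.7, 0.6]
grip_width: 0.0599
t 15.08 p [ 0.5325 -0.0203  0.0587] z [ 0.015  0.003 -1.   ] x [0.006 1.    0.003] y [ 1.    -0.006  0.015] F [-0.5 -0.7  0.6] w 0.0599 j [-0.06  0.6   1.94  0.01  0.59 -0.06]
face ctr [0.5286 0.0405] ndots 2 [[-0.0453, -0.0362], [0.0447, -0.0366]]
(array([ 0.03, -0.37,  0.56]), np.float64(0.3), np.float64(-0.4))
```

```bash
python3 -m creep '[[-1.5,0,0,0,6],[-0.5,0,-3,0,6],[0,0,-4,0,4],[1.5,0,-3.5,0,3],[2,0,-3,0,0],[1.2,0,-1,0,0],[0,0,0,0,0]]'
python3 -c "
from die import *
st();auto('w10');c=manip.get_calibration('wrist');np.save('c10.npy',c,allow_pickle=True)
cv2.imwrite('pics/w10c.png',cv2.resize(cv2.imread('pics/w10.png')[60:290,140:420],None,fx=2.5,fy=2.5,interpolation=cv2.INTER_CUBIC))"
```

```text
time: 15.72
position: [0.5303, 0.0057, 0.2087]
tcp_rot: [2.232, 2.206, 0.019]
wrist_force: [0.6, -0.3, -0.5]
grip_width: 0.0007
t 15.72 p [0.5303 0.0057 0.2087] z [ 0.011  0.006 -1.   ] x [0.012 1.    0.006] y [ 1.    -0.012  0.011] F [ 0.6 -0.3 -0.5] w 0.0007 j [-0.01  0.35  1.88  0.01  0.9  -0.01]
face ctr [0.5286 0.0396] ndots 4 [[-0.0449, 0.0325], [0.0453, 0.0319], [0.0449, -0.036], [-0.0453, -0.0355]]
auto die ctr rel mark [-0.0004 -0.0022] angle 0.15 edges [0.0679 0.068  0.0902 0.0903 0.1129 0.113 ]
```

View pics/w10c.png

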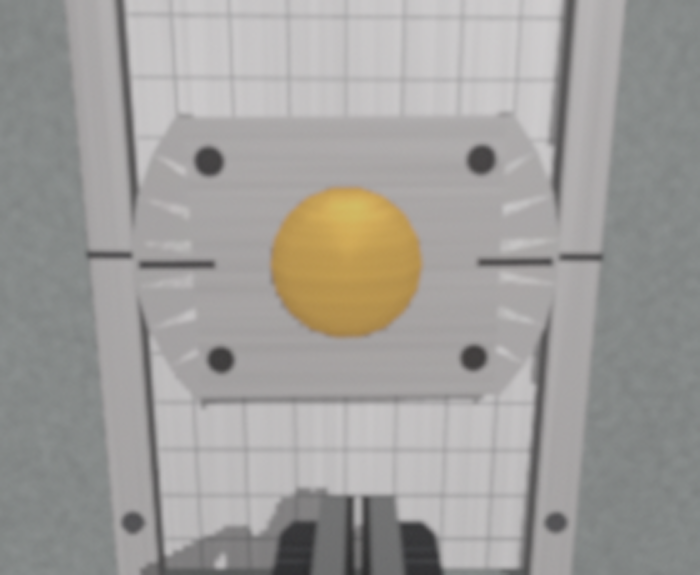

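The die now lies nearly square. Its index lines are at crop (176,264) and (516,262), against rail marks at (109,254) and (581,257).

```bash
python3 - <<'E'
from die import *
c=np.load("c10.npy",allow_pickle=True).item()
g=lambda x,y:[140+(x+.5)/2.5-.5,60+(y+.5)/2.5-.5]
report(g(109,254),g(581,257),g(140,264.5),g(552,262),c)
E
```

```text
mark [0.5284 0.038  0.036 ] mark yaw -1.1 die angle 0.71 mid index in mark [ 0.0002 -0.0009]
```

The die is 0.9 mm and 0.7° off the mark, well inside tolerance. I'll now press the knob in with the closed fingers.

```bash
python3 -m creep '[[3.7,-0.5,0,0,0],[3.7,-0.5,0,0,0],[3.7,-0.5,0,0,0],[3.7,-0.5,0,0,0],[3.7,-0.5,0,0,0],[3.7,-0.5,0,0,0],[3.7,-0.4,0,0,0],[2.8,-0.4,0,0,0],[0,0,0,0,0],[0,0,0,0,0]]'
python3 -c "
from h import *
st();print(go([.492,.308,.14],0))"
```

```text
time: 16.6
position: [0.4928, 0.2949, 0.1941]
tcp_rot: [-2.244, -2.198, 0.006]
wrist_force: [-0.9, -0.7, -0.2]
grip_width: -0.0003
t 16.6 p [0.4928 0.2949 0.1941] z [-0.003 -0.002 -1.   ] x [ 0.021  1.    -0.002] y [ 1.    -0.021 -0.003] F [-0.9 -0.7 -0.2] w -0.0003 j [ 0.52  0.43  1.79 -0.    0.93  0.54]
(array([ 1.32, -0.09,  5.4 ]), np.float64(-1.2), np.float64(-1.2))
```

```bash
python3 -m creep '[[0.7,0,1,0,0],[0.6,0,1.5,0,0],[0,0,2,0,0],[0,0,0.5,0,0],[0,0,0,0,0]]'
python3 -c "
from h import *
st();print(go([.492,.308,.104],0))"
```

```text
time: 17.02
position: [0.4929, 0.3027, 0.1364]
tcp_rot: [-2.249, -2.191, 0.016]
wrist_force: [-0.0, 0.1, 0.2]
grip_width: -0.0002
t 17.02 p [0.4929 0.3027 0.1364] z [-0.008 -0.006 -1.   ] x [ 0.026  1.    -0.006] y [ 1.    -0.026 -0.008] F [-0.   0.1  0.2] w -0.0002 j [ 0.53  0.52  1.8  -0.    0.83  0.56]
(array([ 0.55, -0.08,  3.24]), np.float64(-1.5), np.float64(-1.5))
```

```bash
python3 -m creep '[[0.5,0,0.4,0,0],[0,0,0.5,0,0],[0,0,0.5,0,0],[0,0,0.5,0,0],[0,0,0.5,0,0],[0,0,0.5,0,0],[0,0,0.5,0,0],[0,0,0.3,0,0]]'
python3 -c "
from h import *
st()"
```

```text
time: 17.68
position: [0.4952, 0.3065, 0.1034]
tcp_rot: [-2.253, -2.188, 0.012]
wrist_force: [-16.9, -10.2, 60.6]
grip_width: 0.0002
t 17.68 p [0.4952 0.3065 0.1034] z [-0.006 -0.004 -1.   ] x [ 0.029  1.    -0.005] y [ 1.    -0.029 -0.006] F [-16.9 -10.2  60.6] w 0.0002 j [ 0.53  0.58  1.81 -0.    0.77  0.56]
```

```bash
python3 -m creep '[[0,0,-0.8,0,0],[0,0,-3,0,0],[0,0,-3,0,0],[0,0,-3,0,0],[-3,0.4,-0.5,0,0],[-3.6,0.5,0,0,0],[-3.6,0.5,0,0,0],[-3.6,0.5,0,0,0],[-3.6,0.5,0,0,0],[-3.6,0.4,0,0,0],[-3.6,0.4,0,0,0],[-3,0.4,0,0,0]]'
python3 -m creep '[[0,0,0,0,0],[0,0,0,0,0]]'
python3 - <<'E'
from die import *
st();auto("w11");np.save("c11.npy",manip.get_calibration("wrist"),allow_pickle=True)
s=manip.capture("side");print([(x["position"],x["confidence"]) for x in manip.spot_point("knob_top","side")])
b=cv2.resize(s[130:270,120:290,::-1],(400,330));w=cv2.resize(cv2.imread("pics/w11.png")[60:290,140:420],(400,329))
w=cv2.copyMakeBorder(w,0,1,0,0,0);cv2.imwrite("pics/end.png",np.hstack([b,w]))
E
```

```text
time: 18.68
position: [0.5289, 0.0264, 0.2143]
tcp_rot: [2.236, 2.198, 0.009]
wrist_force: [0.0, 0.2, -0.9]
grip_width: 0.0001
time: 18.85
position: [0.5296, 0.0205, 0.2141]
tcp_rot: [2.241, 2.19, 0.009]
wrist_force: [-0.2, 0.4, 0.1]
grip_width: -0.0002
t 18.85 p [0.5296 0.0205 0.2141] z [ 0.01  -0.002 -1.   ] x [ 0.023  1.    -0.001] y [ 1.    -0.023  0.01 ] F [-0.2  0.4  0.1] w -0.0002 j [ 0.02  0.34  1.88 -0.    0.92  0.04]
face ctr [0.5286 0.0399] ndots 4 [[0.0451, 0.0315], [-0.045, 0.0319], [-0.0453, -0.0358], [0.0449, -0.0365]]
auto die ctr rel mark [-0.0005 -0.0024] angle 0.15 edges [0.0678 0.068  0.0901 0.0901 0.1127 0.1129]
[([178.8, 166.0], 0.63)]
```

View pics/end.png

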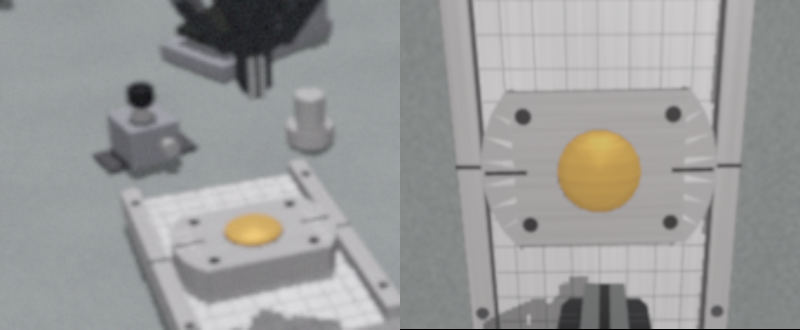

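The final picture shows the knob back down on its block at (140,95). The die is square, with its index lines in line with the rail marks, and it has not moved since before the press.

```bash
python3 -c "
from h import *
print(manip.finish_job());st()"
```

```text
the job is handed in; nothing more can be done
None
the job is handed in; nothing more can be done
```

I pulled the knob out, squared the die on the mark with nudges on its flats from both sides, pushed the knob back in, and handed the job in at about 19 s of the 72 s allowed. The handover reports no verdict, so what follows rests on my own checks.

- **Nudging:** I made three single-finger nudges: from the +y side, the −y side, then the +y side again. I finished with a two-finger push from the −y side. The first nudge caught the corner of the die and mostly slid it instead of turning it; the later ones corrected that.
- **Die on the mark:** Just before the press, measured against the rail marks in the same picture, the die was about 0.9 mm off along the rails and 0.7° off in angle. After the press, the automatic measurement changed by only about 0.2 mm.
- **A small disagreement:** The automatic measurement read −2.4 mm along the rails, because it used an earlier estimate of the mark that was 1–2 mm different. Both readings are inside the 4 mm limit.
- **Knob:** In the side view it is back at its starting height in the image. The fingers were at the height of the fully-in knob when it met its stop, and the wrist force read about 60 N there, below the 120 N limit but more than the press needed.
- **Jar and spare punch:** I never went near them, and the punch stands in place in the last side view. I did not measure either one again.

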